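Offer up the slide-cabinet flap and hold its hinge in line

ROBOT

A 6-joint arm with a two-finger parallel gripper is mounted at the origin on the work surface. World frame = base frame: x ahead of the robot, y to its left, z up, the work surface at z = 0. Lengths are in mm, angles in degrees, forces in N, time in s.
With the tool pointing down it reaches from about 300 to 850 mm from the base axis. Payload 4.2 kg.
Tool frame: the origin (TCP) lies at the very end of the fingers, on their centre line; the grasp point (between the pads) lies 19 mm behind it; z points along the fingers, y is the direction in which the jaws open and shut (so a half turn about z gives the same grasp; the last joint's range is limited). The gripper opens to 91 mm and grips with 3 to 60 N. Pads are 32 mm wide; open, the fingers measure 118 mm over their backs; the gripper's body (76 mm by 178 mm) begins 60 mm behind the grasp point.
Start: joints at [-1.146, 18.312, 89.639, -0, 72.044, -1.146], TCP at [575.016, 0, 213.976] pointing down, gripper open.
Joint ranges: [-177.97, 177.97], [-48.28, 115.42], [12.27, 149.76], [-77.06, 257.06], [2.81, 150.46], [-146.56, 146.56]. Speed limits (degrees/s): [147.25, 147.25, 180, 180, 180, 180].

INTERFACE

Orientations are given as [roll, pitch, yaw] about the fixed x, y, z axes, in that order (R = Rz(yaw) Ry(pitch) Rx(roll)).
In Python, from workcell import telemetry, grab_frame, job gives the robot as it stands.
- The arm moves only by the tool drive_tool, never from a script. Its argument "moves" is a list of rows, each an object of numbers: "claw": the closure, from -1 (fully open) to 1 (shut); "dx", "dy", "dz": the shift along the tool's x, y, z in units of 20 mm (1.0 is 20 mm); "yaw": the turn about the tool's z in units of 0.15 rad (1.0 is 0.15 rad). In form: [{"claw": .., "dx": .., "dy": .., "dz": .., "yaw": ..}, ...]. A call has 1 to 5 rows; each row shifts and turns the pose as measured when the row begins, along the tool's axes as they then stand; what a row does not reach is not made up. A row lasts 1/8 s, in which the tool goes at most 62.5 mm and 10.7 degrees, less where a joint would pass 70% of its speed; a pose out of reach is approached as far as the arm can. A call with a number of a shift or a turn outside -1 to 1 is refused whole. A call with a gripper value outside its range is refused whole. The fingers move at their own pace and stop on an object; "grip_force" is the grip in N (left out, the last holds). Time passes only in rows, so rows that do not move let the fingers close. It gives the time, the measured TCP pose, the force and the opening at its end, in the units of the state.
- telemetry.state(): the state, without advancing time (a new reading comes with each control period).
- grab_frame(name): name is "scene" or "side" or "wrist"; returns a dict with "color" (480x640x3 uint8, blue, green, red), "vertical_fov" (degrees; the focal length in pixels is half the picture's height over the tangent of half this angle, whatever the lens; pixels are square), "cx", "cy" (the principal point, pixels), "dist" ([k1, k2, p1, p2, k3] as OpenCV has them; the pictures are not rectified), "pose" (4x4, takes a point from camera to world coordinates). Camera axes: x right, y down, z forward; pixel columns grow to the right and rows downward; lengths in mm; the calibration is good to about 2 mm. A picture is of the moment at which its call begins. There is no depth.
- job.job_done(): hands the job in, once; it reports no verdict.
The state is a dict: "time_s": time; "qpos": joint angles; "qvel": joint speeds; "effort": joint torques, N m; "ee_pos": TCP position; "ee_rot": TCP orientation; "force": force on the tool from outside, world axes, zero at the start; "torque": the same for the moment, N m; "gripper_width": finger opening in mm.
Only numpy, scipy, OpenCV 4.12 (cv2) and the standard library are available. Lean on these libraries where they do the work, as an engineer would, in place of code of your own. Each camera call takes 0.05 s, during which the arm holds its last target.

TASK

The lift-up flap of the small slide cabinet has come off its hinge. Of the two loose flaps, pick up by its ridge handle the one whose single middle knuckle fits between the cabinet's two knuckles, and offer it up level, handle on top and knuckle towards the cabinet, until the three knuckle bores are in one line, so that a colleague could push the hinge pin straight through. Finish while still holding it there in the air with the gripper, still and not leaning on the cabinet, and leave everything else on the bench where it is.

Things in the scene. Friction and masses are not known exactly. Their poses are not given: they have to be found in the camera images.
- cabinet_bore (a point): Point on the cabinet's hinge axis, midway between its two fixed steel knuckles, 115 mm above the bench. y along the bore, z up, x level, into the cabinet. Knuckles: tubes, 20 mm outside, 12 mm bore, 25 mm long, centred 36 mm either side along y (47 mm gap). The jamb block's face, 110 mm wide, is 12.5 mm behind the axis. Nothing is under or over the gap. The pin is 7 mm thick.
- cabinet: The slide cabinet: cream box fixed to the bench, 100 (x) x 140 (y) x 118 mm high, open front, yawed up to 0.3 rad either way. Origin: centre of its underside; x points from its open front to its back, z up. The hinge point is at x -74.5, y 0, z 115 mm.
- flap_handle (a point): Handle centre of the flap to fit. Dark solid ridge 14 mm thick (x), 60 mm long (y), in the middle of the plate, from 8 to 40 mm above its underside; this point is 24 mm above the underside. z up, y along handle and hinge, x towards the flap's knuckle. The balance point is within 8 mm of the handle's middle in plan.
- flap_bore (a point): Bore centre of that flap's single middle knuckle: steel tube, 20 mm outside, 12 mm bore, 40 mm long along y, joined to the plate by a strap. It lies 61 mm along x from the handle's centre, on the middle line, 14 mm lower (10 mm above the underside). Axes as the handle's. The plate's edge is 16 mm from the bore axis.
- flap: The flap to fit: loose cream plate 90 (x) x 120 (y) x 8 mm, 0.15 to 0.27 kg, at first flat on the bench, handle up. Origin: centre of the plate's underside; axes as the handle's.
- other_flap_handle (a point): Handle centre of the wrong flap: same plate and handle, but with two 25 mm knuckles at 36 mm either side of the middle and a gap between them. To be left lying. The two flaps lie on the left and right of the bench in either order.
- hinge_pin: Steel L-shaped hinge pin, 7 mm thick, 110 mm long with a 25 mm bent end, lying on the bench between robot and cabinet. Leave alone. Origin mid-length, at the bench.
- beaker: Glass beaker, 68 mm across, 90 mm high. Leave alone. Origin at its foot.
- jar: Amber jar, 60 mm across, 85 mm high. Leave alone. Origin at its foot.
- screwdriver: Screwdriver 170 mm long lying on the bench. Leave alone. Origin at its underside.
- slide_box: Open blue box of glass slides, 85 x 100 x 32 mm. Leave alone. Origin at its underside.
- dishes: Stack of three lidded dishes, 90 mm across, 41 mm high. Leave alone. Origin at its foot.
Things that resemble listed ones, but are neither listed nor needed, are in the scene too. Leave any purple or red look-alike of the flap alone. Of the things shaped like the cabinet, the cream one is meant.

How it is judged (in metres and radians):
On the way, in this order (a step that is already met when the one before it is completed fails the run):
1. the matching flap is lifted clear of the bench in the gripper (contact force between the fingers and flap above 1 N and height (world z) of flap_handle above 0.055 m), for 0.2 s.
2. its knuckle is between the cabinet's knuckles, bores in line, held (x of flap_bore in the frame of cabinet_bore between -0.0035 and 0.0035 m and z of flap_bore in the frame of cabinet_bore between -0.0035 and 0.0035 m and y of flap_bore in the frame of cabinet_bore between -0.005 and 0.005 m and angle between flap_bore's own z axis and vertical below 0.12 rad and angle between the y axis of flap_bore and the y axis of cabinet_bore, either way round below 0.07 rad and contact force between the fingers and flap above 1 N), for 0.3 s.
At the end, for the whole second after the job is handed in: Flap gripped (over 1 N), still (under 20 mm/s), bore within 3.5 mm of the cabinet's hinge axis in height and in depth and 5 mm along it, axes within 0.07 rad, level within 0.12 rad, pressing on the cabinet with under 4 N, touching nothing else (all of step 2 and height (world z) of flap_bore above 0.1 m and linear speed of flap below 0.02 m/s and contact force between flap and cabinet below 4 N and contact force between flap and other_flap below 0.2 N and contact force between flap and hinge_pin below 0.2 N and contact force between flap and beaker below 0.2 N and contact force between flap and jar below 0.2 N and contact force between flap and screwdriver below 0.2 N and contact force between flap and slide_box below 0.2 N and contact force between flap and dishes below 0.2 N); the arm keeps its last pose, push and grip.
It fails at once if any of the other loose things on the bench is shifted by more than 3 cm (distance of any of other_flap_handle, hinge_pin, beaker, jar, screwdriver, slide_box, dishes from where it was at the start of the episode above 0.03 m).
It also fails if it takes over 38 s, if anything falls off the work surface, if the arm or the gripper's body presses on something with over 40 N, if the wrist force passes 120 N, or if a joint passes its speed limit or range.

## Working session

There is one attempt and no reset: what is moved stays moved. The work goes in short steps, Python scripts to look and compute and a tool call to move; the robot and the scene stay as the last step left them, time stands still between calls to the robot, and variables do not carry over. Pictures are saved under pics/ and viewed, and the job is handed in when it is done.

Besides the shell and the picture viewer there is one more tool, called after ">>>" as name(argument=value, ...) on one line, values as JSON. drive_tool: Moves the arm, as the interface text tells. Its arguments: {"type":"object","properties":{"moves":{"type":"array"},"grip_force":{"type":"number"}},"required":["moves"]}

```bash
mkdir -p pics
cat > h.py <<'E'
import numpy as np, cv2, pickle
from workcell import telemetry, grab_frame, job
def grab(name, tag):
    f=grab_frame(name); cv2.imwrite(f'pics/{tag}.png',f['color']); pickle.dump(f,open(f'pics/{tag}.pkl','wb')); return f
def load(tag): return pickle.load(open(f'pics/{tag}.pkl','rb'))
def K(f):
    fl=240/np.tan(np.radians(f['vertical_fov'])/2); return np.array([[fl,0,f['cx']],[0,fl,f['cy']],[0,0,1.]])
def ray(f,uv):
    p=cv2.undistortPoints(np.array([[uv]],float),K(f),np.array(f['dist'],float))[0,0]
    T=np.array(f['pose']); return T[:3,3], T[:3,:3]@np.array([p[0],p[1],1.])
def onz(f,uv,z):
    o,d=ray(f,uv); return o+d*(z-o[2])/d[2]
def tri(obs):
    A=np.zeros((3,3));b=np.zeros(3);L=[]
    for f,uv in obs:
        o,d=ray(f,uv);d=d/np.linalg.norm(d);P=np.eye(3)-np.outer(d,d);A+=P;b+=P@o;L.append((P,o))
    x=np.linalg.solve(A,b); return x,[np.linalg.norm(P@(x-o)) for P,o in L]
def proj(f,X):
    T=np.linalg.inv(np.array(f['pose'])); r,_=cv2.Rodrigues(T[:3,:3])
    return cv2.projectPoints(np.array(X,float).reshape(-1,1,3),r,T[:3,3],K(f),np.array(f['dist'],float))[0][:,0]
def crop(tag,x0,y0,x1,y1,s,out):
    im=cv2.imread(f'pics/{tag}.png')[y0:y1,x0:x1]; cv2.imwrite(f'pics/{out}.png',cv2.resize(im,None,fx=s,fy=s,interpolation=cv2.INTER_CUBIC))
E
python3 - <<'E'
from h import *
for n in ['scene','side','wrist']:
    f=grab(n,n+'0'); print(n,f['vertical_fov'],f['cx'],f['cy'],f['dist'],np.round(f['pose'],3).tolist())
print(telemetry.state())
E
```

```text
scene 45.41720570631383 318.1987880914139 240.85803482924743 [-0.13883081  0.          0.          0.          0.        ] [[0.669, 0.541, -0.51, 1095.846], [0.744, -0.484, 0.461, -532.014], [0.002, -0.688, -0.726, 948.396], [0.0, 0.0, 0.0, 1.0]]
side 47.4335069926391 321.3404672692466 237.7507223709405 [-0.08498661  0.          0.          0.          0.        ] [[0.869, -0.336, 0.363, 76.553], [-0.495, -0.569, 0.657, -760.166], [-0.014, -0.751, -0.661, 873.53], [0.0, 0.0, 0.0, 1.0]]
wrist 66.1071504971555 322.13673850692436 239.1493564026451 [-0.07569888  0.          0.          0.          0.        ] [[1.0, 0.0, -0.0, 575.203], [0.0, -0.96, -0.28, 78.699], [-0.0, 0.28, -0.96, 384.517], [0.0, 0.0, 0.0, 1.0]]
{'time_s': 0.15, 'qpos': array([-1.14400402e+00,  1.83437152e+01,  8.96887001e+01,  4.36392578e-04,
        7.20454852e+01, -1.14456611e+00]), 'qvel': array([-0.02442133, -0.15662312, -0.23640256, -0.02135579,  0.05103391,
        0.04412748]), 'effort': array([-5.72294630e-04, -4.12774551e+01, -2.32154489e+01,  7.26667210e-02,
        4.33494255e-02, -9.00343002e-05]), 'ee_pos': array([5.74624950e+02, 2.98726288e-02, 2.13319715e+02]), 'ee_rot': array([-1.79922123e+02, -1.97094541e-03,  9.00004259e+01]), 'force': array([-0.25119064,  0.81379326,  0.52974637]), 'torque': array([ 0.00271298,  0.02026985, -0.05552528]), 'gripper_width': 91.36226372583499}
```

View pics/scene0.png

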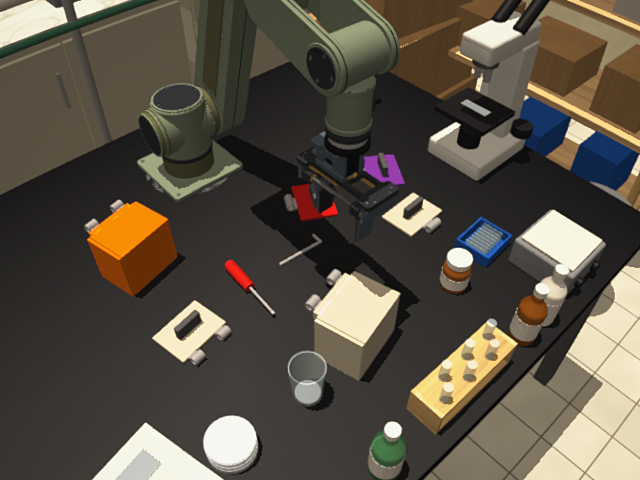

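View pics/side0.png

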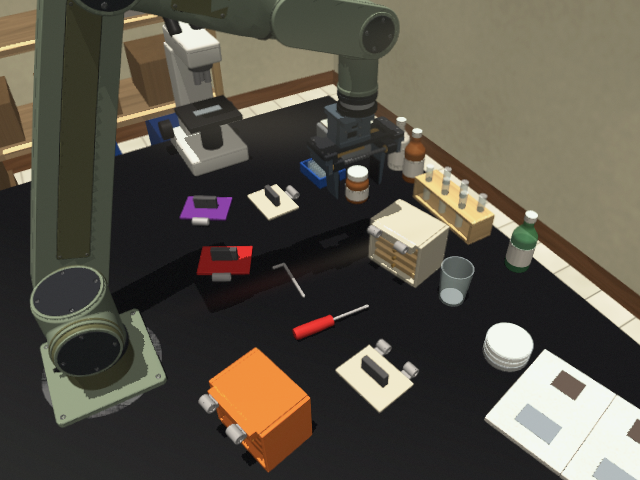

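View pics/wrist0.png

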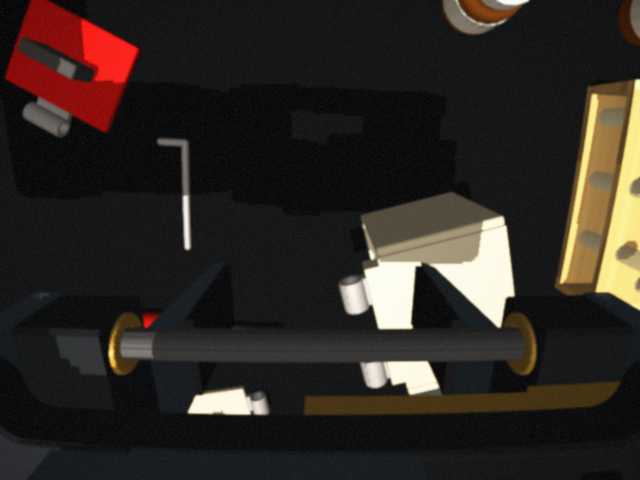

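Run:
```python
from h import *
crop('scene0',370,180,450,245,9,'c1')
crop('side0',235,170,310,230,10,'c2')
crop('scene0',290,250,420,350,6,'c3')
crop('side0',350,190,460,290,6,'c4')
crop('scene0',140,290,240,370,4,'c5')
```

```text
(no output)
```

View pics/c1.png

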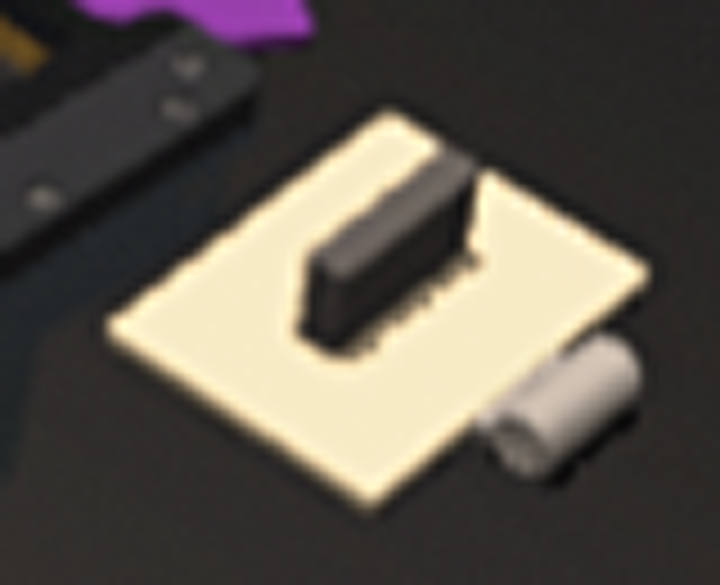

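View pics/c2.png

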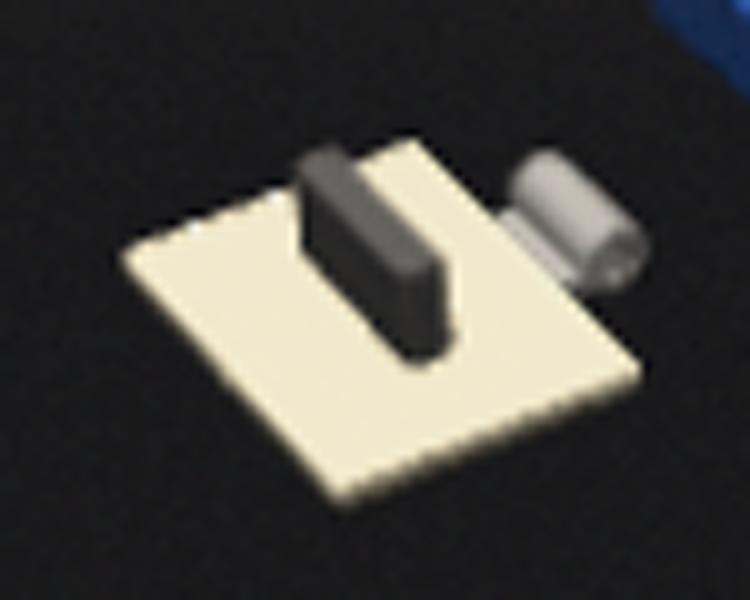

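View pics/c3.png

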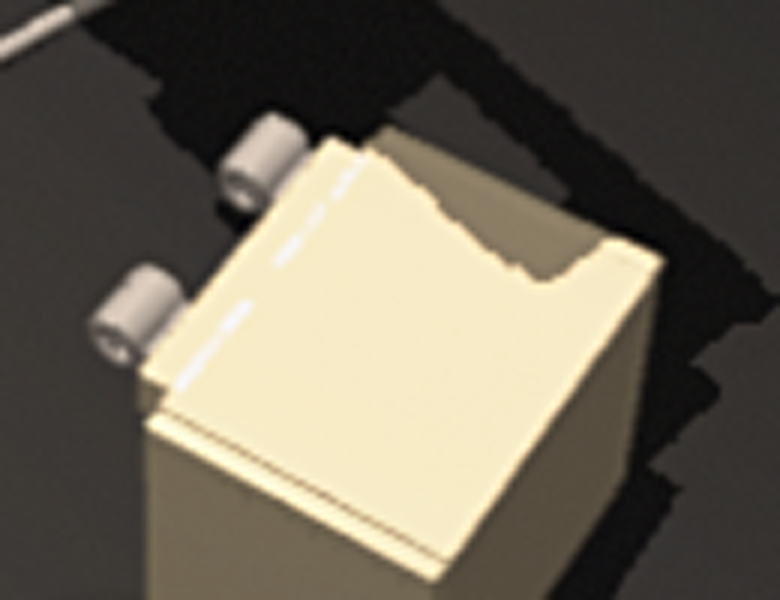

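View pics/c4.png

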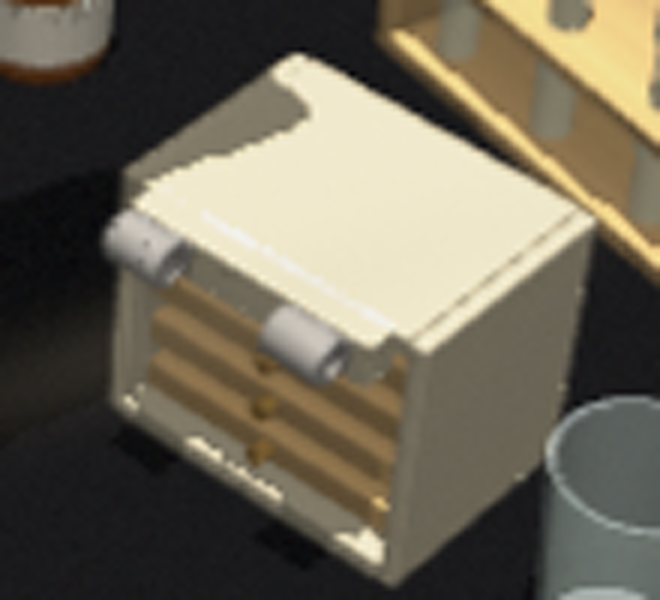

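View pics/c5.png

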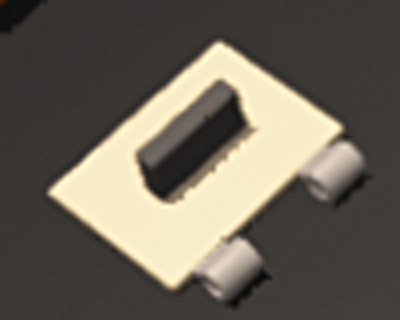

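```bash
cat > m1.py <<'E'
from h import *
from scipy.optimize import least_squares
S=load('scene0');D=load('side0')
u=lambda X,s,o:((X[0]+.5)/s-.5+o[0],(X[1]+.5)/s-.5+o[1])
c1=lambda *X:u(X,9,(370,180)); c2=lambda *X:u(X,10,(235,170)); c3=lambda *X:u(X,6,(290,250)); c4=lambda *X:u(X,6,(350,190))
print('plate scene z8');
for p in [(390,108),(105,322),(370,500),(650,268)]: print(onz(S,c1(*p),8).round(1))
print('plate side')
for p in [(412,140),(122,258),(340,492),(640,368)]: print(onz(D,c2(*p),8).round(1))
print('handle tri')
# handle top ends mid
print(tri([(S,c1(330,265)),(D,c2(420,265))]),tri([(S,c1(455,160)),(D,c2(322,155))]))
print('cab')
for a,b in [((663,262),(300,55)),((435,582),(590,220)),((147,425),(425,350)),((385,128),(125,178))]:
    print(tri([(S,c3(*a)),(D,c4(*b))]), onz(S,c3(*a),118).round(1),onz(D,c4(*b),118).round(1))
print('kn -y end near', tri([(S,c3(117,343)),(D,c4(330,362))]), tri([(S,c3(242,190)),(D,c4(172,265))]))
def model(p,pts):
    x,y,a=p; c,s=np.cos(a),np.sin(a); P=np.array(pts,float); return np.c_[x+c*P[:,0]-s*P[:,1],y+s*P[:,0]+c*P[:,1],P[:,2]]
def fit(obs,p0,free_cam=False):
    def r(p): return np.concatenate([(proj(f,model(p,[q]))[0]-uv) for f,uv,q in obs])
    s=least_squares(r,p0); return s.x, r(s.x).reshape(-1,2).round(1)
cab=[(S,c3(663,262),(50,70,118)),(S,c3(435,582),(50,-70,118)),(S,c3(147,425),(-50,-70,118)),(S,c3(385,128),(-50,70,118)),
(D,c4(590,220),(50,-70,118)),(D,c4(425,350),(-50,-70,118)),(D,c4(300,55),(50,70,118)),(D,c4(125,178),(-50,70,118)),(D,c4(393,585),(-50,-70,0)),(D,c4(110,403),(-50,70,0)),
(S,c3(117,343),(-74.5,-48.5,115)),(S,c3(242,190),(-74.5,23.5,115)),(D,c4(330,362),(-74.5,-48.5,115)),(D,c4(172,265),(-74.5,23.5,115))]
p,r=fit(cab,[750,0,0]); print('cab fit',p.round(2),np.degrees(p[2]),r.tolist())
print('hinge',model(p,[(-74.5,0,115)]))
for n,sub in (('S',[o for o in cab if o[0] is S]),('D',[o for o in cab if o[0] is D])):
    q,_=fit(sub,p); print(n,q,model(q,[(-74.5,0,115)]))
E
python3 m1.py
```

```text
plate scene z8
[466.3 352.    8. ]
[472.5 231.8   8. ]
[562.7 235.1   8. ]
[555.4 356.1   8. ]
plate side
[556.3 356.6   8. ]
[466.8 348.2   8. ]
[474.5 230.2   8. ]
[562.7 236.2   8. ]
handle tri
(array([516.89589873, 265.90122254,  39.05323235]), [np.float64(0.4517167169359164), np.float64(0.45171671693598203)]) (array([514.10873787, 317.59893701,  42.43707725]), [np.float64(0.40129314826372814), np.float64(0.40129314826380724)])
cab
(array([712.1776107 ,  18.04595192, 117.96001488]), [np.float64(0.7271408988208332), np.float64(0.7271408988208019)]) [711.8  18.9 118. ] [711.9  17.  118. ]
(array([ 745.93848737, -113.5446485 ,  115.94653354]), [np.float64(0.39630794727764024), np.float64(0.39630794727778096)]) [ 747. -115.  118.] [ 744.2 -114.8  118. ]
(array([ 651.32666892, -139.52292923,  117.85134784]), [np.float64(0.06743947951572915), np.float64(0.0674394795157954)]) [ 651.4 -139.5  118. ] [ 651.2 -139.7  118. ]
(array([615.60561052,  -7.19088527, 116.3051774 ]), [np.float64(1.1797165754778332), np.float64(1.1797165754777659)]) [615.9  -6.9 118. ] [614.1 -10.5 118. ]
kn -y end near (array([ 621.61539877, -125.38534101,  115.39679579]), [np.float64(0.4243033377518632), np.float64(0.424303337751929)]) (array([603.1752415 , -56.93145362, 115.96814789]), [np.float64(0.17119539925269683), np.float64(0.17119539925257543)])
cab fit [ 6.8146e+02 -6.0370e+01  2.6000e-01] 14.648054432876194 [[0.5, -0.2], [0.0, 0.4], [-0.7, 0.2], [0.4, -0.6], [1.4, -0.3], [0.1, 0.4], [-0.7, -0.7], [-0.8, -1.5], [-0.3, 0.9], [-0.6, 0.3], [-0.4, 0.6], [0.2, 0.4], [0.1, 0.2], [-0.1, 0.1]]
hinge [[609.38092881 -79.20538494 115.        ]]
S [ 6.81212213e+02 -6.01277853e+01  2.56909188e-01] [[609.15730719 -79.05766906 115.        ]]
D [ 6.81648269e+02 -6.05572760e+01  2.53702488e-01] [[609.533031   -79.25600434 115.        ]]
```

Run:
```python
from h import *
S=load('scene0');D=load('side0')
for uv in [(429,150),(470,183),(530,140)]: print(onz(S,uv,0).round())
for uv in [(184,148),(205,173),(247,158)]: print(onz(D,uv,0).round())
print(tri([(S,(437,95)),(D,(175,110))]),tri([(S,(485,120)),(D,(200,128))]))
```

```text
[377. 521.   0.]
[537. 495.  -0.]
[536. 777.   0.]
[403. 677.   0.]
[411. 517.   0.]
[545. 526.   0.]
(array([371.07096198, 528.16640072, 187.12071757]), [np.float64(17.285180394353812), np.float64(17.28518039435363)]) (array([452.56382718, 646.7428318 ,  74.41921223]), [np.float64(5.780053727806341), np.float64(5.780053727806401)])
```

>>> drive_tool(moves=[{"claw":-1,"dx":1,"dy":-0.2,"dz":0,"yaw":-0.1},{"claw":-1,"dx":1,"dy":-0.2,"dz":0,"yaw":-0.1},{"claw":-1,"dx":1,"dy":-0.2,"dz":0,"yaw":-0.1},{"claw":-1,"dx":1,"dy":-0.2,"dz":0,"yaw":0},{"claw":-1,"dx":1,"dy":-0.2,"dz":0,"yaw":0}])

```text
time_s: 0.78
ee_pos: [549.1, 107.1, 212.7]
ee_rot: [-179.8, -0.1, 92.8]
force: [0.0, -0.3, -1.1]
gripper_width: 91.2
```

>>> drive_tool(moves=[{"claw":-1,"dx":1,"dy":-0.15,"dz":0.2,"yaw":0},{"claw":-1,"dx":1,"dy":-0.15,"dz":0.2,"yaw":0},{"claw":-1,"dx":1,"dy":-0.15,"dz":0.2,"yaw":0},{"claw":-1,"dx":1,"dy":-0.15,"dz":0.2,"yaw":0},{"claw":-1,"dx":1,"dy":-0.15,"dz":0.2,"yaw":0}])

```text
time_s: 1.4
ee_pos: [523.9, 217.1, 193.1]
ee_rot: [-179.8, -0.2, 93.4]
force: [0.1, 0.2, -0.1]
gripper_width: 91.0
```

>>> drive_tool(moves=[{"claw":-0.5,"dx":1,"dy":-0.15,"dz":0.2,"yaw":0},{"claw":-0.3,"dx":1,"dy":-0.15,"dz":0.2,"yaw":0},{"claw":-0.2,"dx":0.5,"dy":-0.15,"dz":0.2,"yaw":0},{"claw":0,"dx":0,"dy":0,"dz":0,"yaw":0}])

```text
time_s: 1.9
ee_pos: [507.3, 273.5, 180.6]
ee_rot: [-179.7, -0.2, 93.8]
force: [-0.2, -0.3, 0.9]
gripper_width: 53.8
```

Run:
```python
from h import *
f=grab('wrist','w1'); s=telemetry.state(); print(s['ee_pos'],s['ee_rot'],s['gripper_width'],np.round(f['pose'],3).tolist())
```

```text
[507.64655071 273.16684353 180.85523231] [-179.75352669   -0.24444885   93.80647629] 49.94924867597941 [[0.998, 0.066, 0.015, 503.251], [0.067, -0.959, -0.276, 351.404], [-0.004, 0.276, -0.961, 352.252], [0.0, 0.0, 0.0, 1.0]]
```

View pics/w1.png

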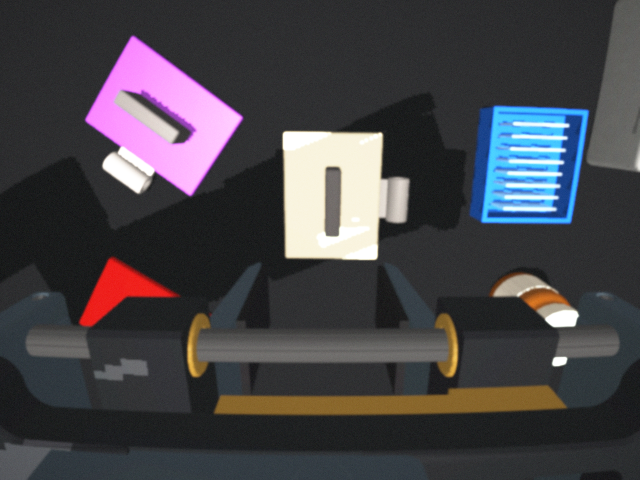

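Run:
```python
from h import *
crop('w1',270,120,420,270,5,'c6')
f=load('w1')
c=[onz(f,p,8) for p in [(284,132.5),(382,132),(378,259),(286,259)]]
for q in c: print(q.round(1))
print(np.mean(c,0))
print(onz(f,(333,168),40),onz(f,(332.5,236),40))
```

```text
[467.6 350.3   8. ]
[555.8 356.8   8. ]
[565.1 236.1   8. ]
[474.4 229.9   8. ]
[515.73472245 293.28989947   8.        ]
[513.06962196 324.29944378  40.        ] [517.06331063 265.36732024  40.        ]
```

View pics/c6.png

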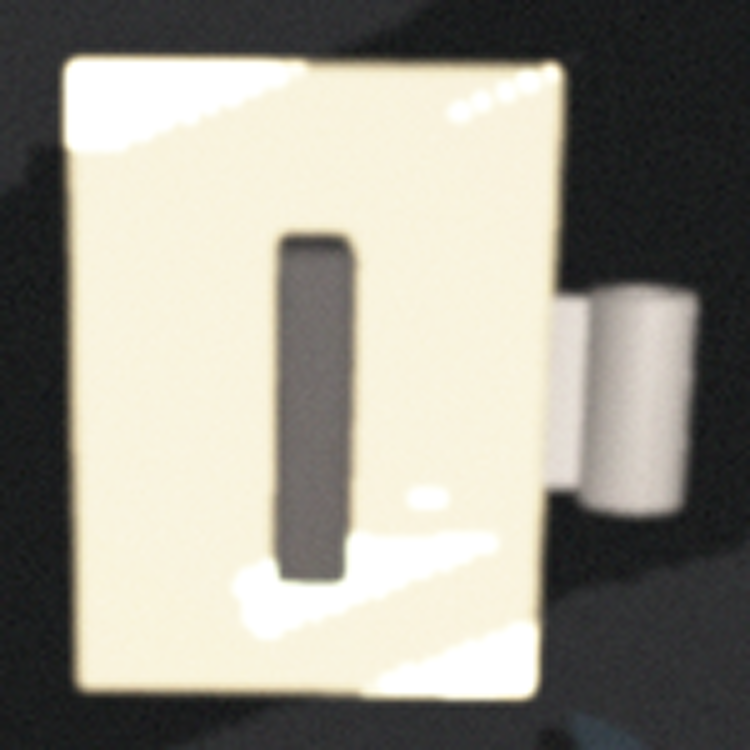

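>>> drive_tool(moves=[{"claw":0,"dx":0.5,"dy":0.2,"dz":0.5,"yaw":0},{"claw":0,"dx":0.4,"dy":0.2,"dz":1,"yaw":0},{"claw":0,"dx":0,"dy":0,"dz":1,"yaw":0},{"claw":0,"dx":0,"dy":0,"dz":1,"yaw":0},{"claw":0,"dx":0,"dy":0,"dz":0.5,"yaw":0}])

```text
time_s: 2.58
ee_pos: [516.9, 292.5, 98.0]
ee_rot: [-179.9, -0.3, 93.6]
force: [0.5, -0.7, 1.0]
gripper_width: 45.6
```

>>> drive_tool(moves=[{"claw":0,"dx":0,"dy":0,"dz":0,"yaw":0}])

```text
time_s: 2.7
ee_pos: [516.7, 292.2, 97.1]
ee_rot: [-179.9, -0.3, 93.6]
force: [0.9, -0.8, 0.6]
gripper_width: 45.8
```

>>> drive_tool(moves=[{"claw":0,"dx":0.08,"dy":-0.06,"dz":1,"yaw":-0.03},{"claw":0,"dx":0,"dy":0,"dz":1,"yaw":0},{"claw":0,"dx":0,"dy":0,"dz":0.8,"yaw":0},{"claw":0,"dx":0,"dy":0,"dz":0.4,"yaw":0},{"claw":0,"dx":0,"dy":0,"dz":0.2,"yaw":0}])

```text
time_s: 3.32
ee_pos: [519.1, 295.7, 30.9]
ee_rot: [179.7, -0.5, 93.8]
force: [-0.4, -0.4, 0.1]
gripper_width: 45.5
```

>>> drive_tool(moves=[{"claw":0,"dx":0,"dy":0,"dz":0,"yaw":0}])

```text
time_s: 3.45
ee_pos: [519.2, 295.7, 31.0]
ee_rot: [179.7, -0.5, 93.8]
force: [-0.2, 0.4, -0.5]
gripper_width: 45.9
```

>>> drive_tool(moves=[{"claw":0,"dx":-0.1,"dy":-0.17,"dz":0.4,"yaw":0},{"claw":0,"dx":0,"dy":0,"dz":0.35,"yaw":0},{"claw":0,"dx":0,"dy":0,"dz":0,"yaw":0}])

```text
time_s: 3.82
ee_pos: [516.2, 293.7, 15.8]
ee_rot: [179.6, -0.5, 93.8]
force: [-0.3, 0.3, 0.1]
gripper_width: 45.4
```

Run:
```python
from h import *
f=grab('side','s2');f=grab('wrist','w2'); s=telemetry.state(); print(s['ee_pos'],s['ee_rot'],s['gripper_width'])
crop('s2',230,130,330,240,6,'c7')
```

```text
[516.59769225 293.93862904  16.3008849 ] [179.52701119  -0.56988787  93.76013605] 45.562712087707126
```

View pics/c7.png

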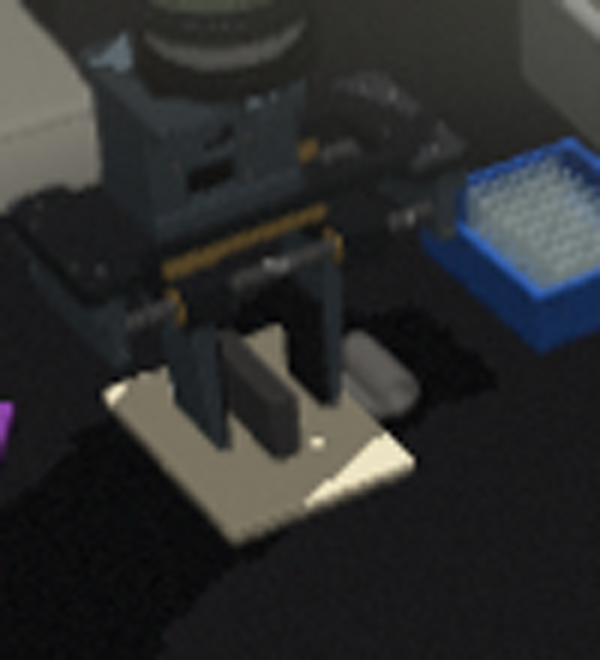

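View pics/w2.png

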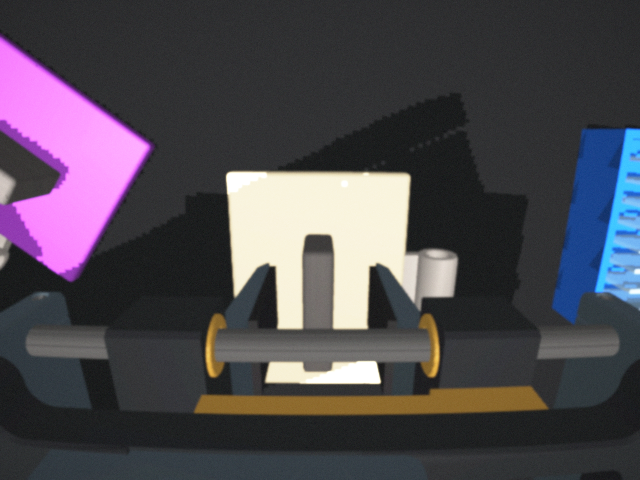

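>>> drive_tool(moves=[{"claw":0.1,"dx":0,"dy":-0.04,"dz":0.12,"yaw":0},{"claw":1,"dx":0,"dy":0,"dz":0,"yaw":0},{"claw":1,"dx":0,"dy":0,"dz":0,"yaw":0},{"claw":1,"dx":0,"dy":0,"dz":0,"yaw":0},{"claw":1,"dx":0,"dy":0,"dz":0,"yaw":0}], grip_force=45)

```text
time_s: 4.55
ee_pos: [515.8, 294.1, 14.4]
ee_rot: [179.5, -0.6, 93.8]
force: [-1.1, -1.0, 1.3]
gripper_width: 13.7
```

>>> drive_tool(moves=[{"claw":1,"dx":0,"dy":0,"dz":0,"yaw":0},{"claw":1,"dx":0,"dy":0,"dz":0,"yaw":0}])

```text
time_s: 4.8
ee_pos: [515.8, 294.1, 14.4]
ee_rot: [179.5, -0.6, 93.8]
force: [0.5, -0.2, 1.0]
gripper_width: 13.8
```

>>> drive_tool(moves=[{"claw":1,"dx":0,"dy":0,"dz":-0.3,"yaw":0},{"claw":1,"dx":0,"dy":0,"dz":-0.7,"yaw":0},{"claw":1,"dx":0,"dy":0,"dz":-1,"yaw":0},{"claw":1,"dx":0,"dy":0,"dz":-1,"yaw":0},{"claw":1,"dx":0,"dy":0,"dz":-1,"yaw":0}])

```text
time_s: 5.42
ee_pos: [514.3, 292.6, 97.2]
ee_rot: [179.7, -0.5, 93.8]
force: [-0.8, 0.7, -1.3]
gripper_width: 13.6
```

>>> drive_tool(moves=[{"claw":1,"dx":0,"dy":0,"dz":-1,"yaw":0},{"claw":1,"dx":-0.3,"dy":0,"dz":-1,"yaw":0},{"claw":1,"dx":-0.6,"dy":0,"dz":-1,"yaw":0},{"claw":1,"dx":-0.8,"dy":0,"dz":-0.5,"yaw":0},{"claw":1,"dx":-0.9,"dy":0,"dz":0,"yaw":0}])

```text
time_s: 6.05
ee_pos: [518.2, 239.2, 174.3]
ee_rot: [179.2, -0.7, 93.9]
force: [-0.6, -0.1, -2.0]
gripper_width: 13.7
```

>>> drive_tool(moves=[{"claw":1,"dx":-0.9,"dy":-0.1,"dz":0,"yaw":-0.1},{"claw":1,"dx":-0.9,"dy":-0.1,"dz":0,"yaw":-0.1},{"claw":1,"dx":-0.9,"dy":-0.1,"dz":0,"yaw":-0.1},{"claw":1,"dx":-0.9,"dy":-0.1,"dz":0,"yaw":-0.1},{"claw":1,"dx":-0.9,"dy":-0.1,"dz":0,"yaw":-0.1}])

```text
time_s: 6.68
ee_pos: [513.8, 140.2, 169.2]
ee_rot: [179.7, -0.5, 98.2]
force: [0.8, 0.4, -1.6]
gripper_width: 13.6
```

>>> drive_tool(moves=[{"claw":1,"dx":-0.9,"dy":-0.27,"dz":0,"yaw":-0.1},{"claw":1,"dx":-0.9,"dy":-0.27,"dz":0,"yaw":-0.1},{"claw":1,"dx":-0.9,"dy":-0.27,"dz":0,"yaw":-0.1},{"claw":1,"dx":-0.9,"dy":-0.27,"dz":0,"yaw":-0.1},{"claw":1,"dx":-0.9,"dy":-0.27,"dz":0,"yaw":-0.1}])

```text
time_s: 7.3
ee_pos: [497.9, 38.9, 163.9]
ee_rot: [-179.8, -0.4, 102.5]
force: [-0.2, -0.2, -2.3]
gripper_width: 14.2
```

>>> drive_tool(moves=[{"claw":1,"dx":-0.9,"dy":-0.27,"dz":0.2,"yaw":-0.1},{"claw":1,"dx":-0.9,"dy":-0.27,"dz":0.2,"yaw":0},{"claw":1,"dx":-0.9,"dy":-0.27,"dz":0.2,"yaw":0},{"claw":1,"dx":-0.9,"dy":-0.27,"dz":0.2,"yaw":0},{"claw":1,"dx":-0.9,"dy":-0.27,"dz":0.2,"yaw":0}])

```text
time_s: 7.92
ee_pos: [486.5, -61.7, 139.0]
ee_rot: [-179.3, -0.5, 103.2]
force: [0.5, 0.1, -1.7]
gripper_width: 14.0
```

>>> drive_tool(moves=[{"claw":1,"dx":-0.9,"dy":-0.1,"dz":0.3,"yaw":-0.1},{"claw":1,"dx":-0.8,"dy":-0.1,"dz":0.3,"yaw":-0.06},{"claw":1,"dx":-0.4,"dy":-0.1,"dz":0.2,"yaw":0},{"claw":1,"dx":0,"dy":0,"dz":0,"yaw":0},{"claw":1,"dx":0,"dy":0,"dz":0,"yaw":0}])

```text
time_s: 8.55
ee_pos: [486.0, -107.8, 119.3]
ee_rot: [-179.0, -0.7, 104.3]
force: [-0.0, -0.7, -1.9]
gripper_width: 13.8
```

Run:
```python
from h import *
for n in ['scene','side','wrist']: grab(n,n+'3')
s=telemetry.state(); print(s['ee_pos'],s['ee_rot'],s['force'],s['torque'],s['gripper_width'])
crop('scene3',230,180,410,315,4,'c8')
crop('side3',300,170,450,282,5,'c9')
```

```text
[ 486.25486906 -107.66487216  119.50459865] [-179.01032857   -0.70813903  104.37266675] [ 0.24316116  0.64149013 -1.96668778] [-0.00340067 -0.03225781  0.03937259] 13.855721012796272
```

View pics/c8.png

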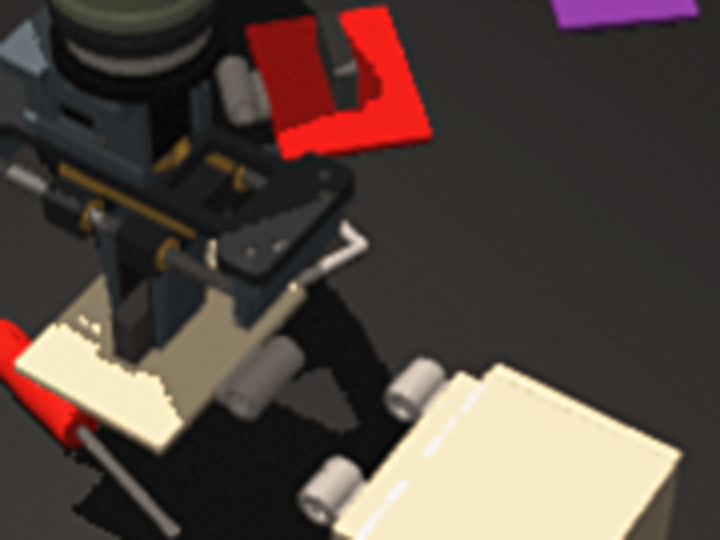

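View pics/c9.png

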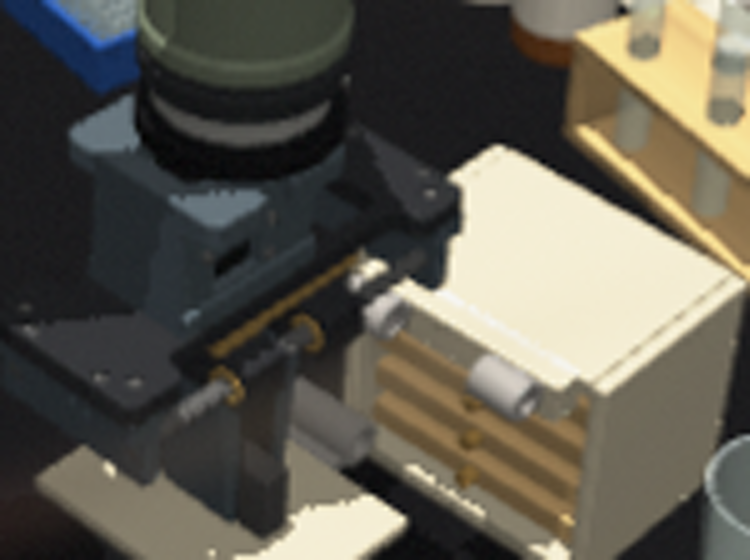

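View pics/wrist3.png

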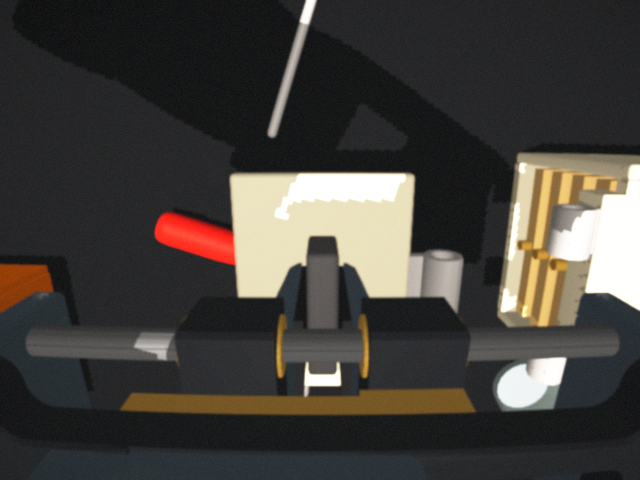

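Run:
```python
from h import *
crop('scene3',225,240,315,300,8,'d1')
crop('side3',300,230,390,290,8,'d2')
crop('wrist3',220,160,480,320,3,'d3')
```

```text
(no output)
```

View pics/d1.png

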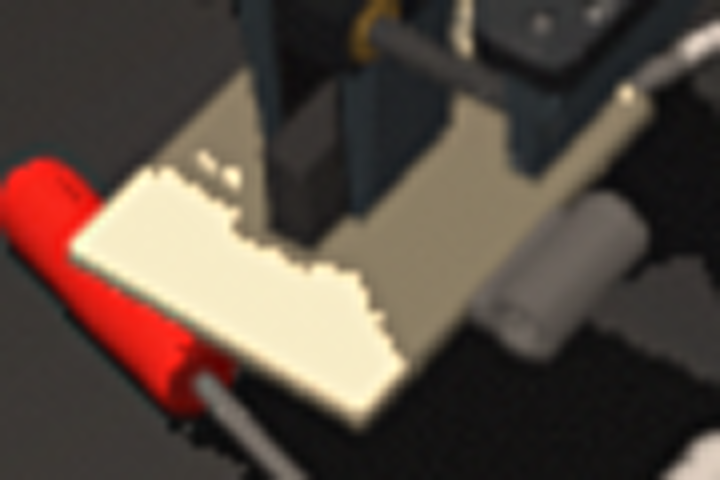

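View pics/d2.png

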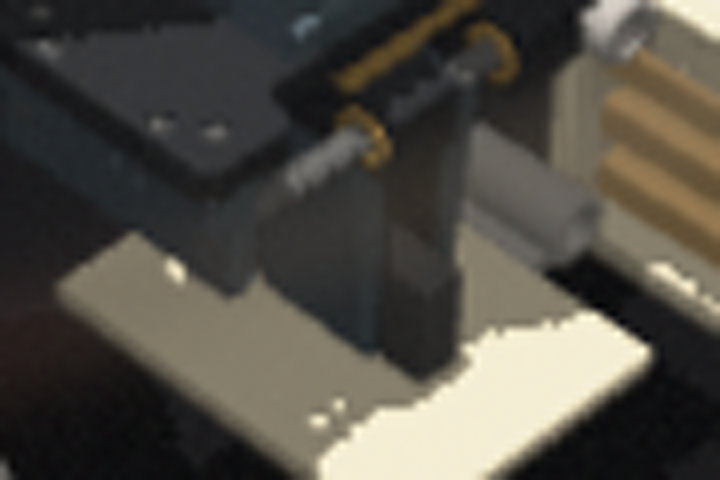

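View pics/d3.png

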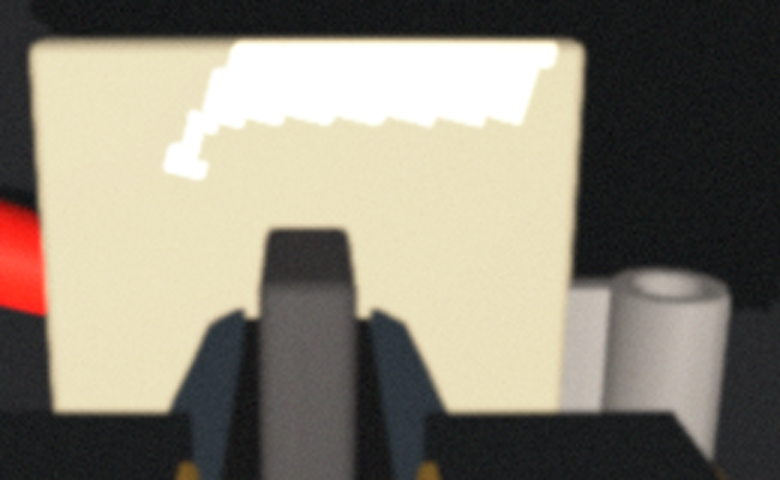

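```bash
cat > m2.py <<'E'
from h import *
from scipy.optimize import least_squares
from scipy.spatial.transform import Rotation as Ro
hinge=np.array([609.3,-79.2,115]); cyaw=14.8
def fit6(obs,p0,sig_ang=2.0):
    def X(p,q): return Ro.from_euler('xyz',p[3:],degrees=True).apply(q)+p[:3]
    def r(p): return np.concatenate([proj(f,X(p,[q]))[0]-uv for f,uv,q in obs]+[np.array([p[3],p[4]])/sig_ang])
    s=least_squares(r,p0,loss='soft_l1'); p=s.x
    return p, r(p)[:-2].reshape(-1,2).round(1), X(p,[(61,0,10)])[0]
def rel(b,yaw=None):
    c,s=np.cos(np.radians(cyaw)),np.sin(np.radians(cyaw)); d=b-hinge
    return np.array([c*d[0]+s*d[1],-s*d[0]+c*d[1],d[2]])
E
cat > r3.py <<'E'
from m2 import *
S,D,W=load('scene3'),load('side3'),load('wrist3')
u=lambda X,s,o:((X[0]+.5)/s-.5+o[0],(X[1]+.5)/s-.5+o[1])
a=lambda *X:u(X,8,(225,240)); b=lambda *X:u(X,8,(300,230)); w=lambda *X:u(X,3,(220,160))
So=[(S,a(518,325),(61,-20,10)),(S,a(75,245),(-45,-60,8)),(S,a(362,412),(45,-60,8)),(S,a(652,98),(45,60,8))]
Do=[(D,b(582,228),(61,-20,10)),(D,b(652,352),(45,-60,8)),(D,b(60,288),(-45,60,8))]
Wo=[(W,w(680,286),(61,20,10)),(W,w(32,42),(-45,60,8)),(W,w(583,42),(45,60,8)),(W,w(263,285),(-7,30,40)),(W,w(355,285),(7,30,40)),(W,w(268,230),(-7,30,8)),(W,w(348,230),(7,30,8))]
p0=[486,-107,105,0,0,14.5]
for n,o in (('all',So+Do+Wo),('SD',So+Do),('W',Wo)):
    p,r,bb=fit6(o,p0); print(n,p.round(2),bb.round(1),'rel',rel(bb).round(1)); print(r.tolist())
print('tri -y bore end',tri([So[0][:2],Do[0][:2]]))
# cabinet +y knuckle from wrist
print(proj(W,hinge), )
E
python3 r3.py
```

```text
all [ 4.8721e+02 -1.0851e+02  1.0603e+02 -4.8000e-01  2.4000e-01  1.4710e+01] [546.2 -92.9 115.8] rel [-64.5   2.8   0.8]
[[0.2, 0.4], [-1.7, 0.6], [0.2, 0.3], [0.3, 0.0], [-0.0, -0.3], [1.0, -1.3], [-0.3, -0.4], [-2.2, 0.2], [-0.9, 1.7], [2.3, 0.9], [-2.1, -0.2], [0.9, -0.2], [-0.2, -1.1], [1.2, -1.1]]
SD [ 4.8653e+02 -1.0719e+02  1.0452e+02 -2.6000e-01 -4.8000e-01  1.3850e+01] [545.7 -92.6 115. ] rel [-64.9   3.3   0. ]
[[0.0, 0.4], [-1.4, 0.4], [-0.1, 0.2], [0.7, 0.1], [-0.5, 0.1], [0.3, -0.7], [-0.8, -0.4]]
W [ 4.8765e+02 -1.0860e+02  1.0641e+02 -8.3000e-01 -1.3000e-01  1.5130e+01] [546.5 -92.5 116.5] rel [-64.1   3.2   1.5]
[[-1.4, 0.0], [-0.9, 2.6], [2.3, 0.6], [-2.3, -0.1], [0.7, -0.3], [0.1, -0.6], [1.5, -0.8]]
tri -y bore end (array([ 550.79351582, -112.54244604,  116.25970455]), [np.float64(0.5266713591258463), np.float64(0.5266713591257864)])
[[558.60751519 295.04478381]]
```

>>> drive_tool(moves=[{"claw":1,"dx":-0.15,"dy":0.3,"dz":0,"yaw":0},{"claw":1,"dx":0,"dy":0.6,"dz":0,"yaw":0},{"claw":1,"dx":0,"dy":0.5,"dz":0,"yaw":0},{"claw":1,"dx":0,"dy":0.2,"dz":0,"yaw":0},{"claw":1,"dx":0,"dy":0,"dz":0,"yaw":0}])

```text
time_s: 9.32
ee_pos: [521.5, -101.3, 119.2]
ee_rot: [-179.1, -0.7, 104.5]
force: [0.8, -0.4, -1.7]
gripper_width: 13.5
```

Run:
```python
from m2 import *
for n in ['scene','side','wrist']: grab(n,n+'4')
s=telemetry.state(); print(s['ee_pos'],s['ee_rot'],s['force'])
y=np.radians(s['ee_rot'][2]-90); b=s['ee_pos']+[61*np.cos(y),61*np.sin(y),-4.4]; print(rel(b))
crop('scene4',260,220,350,295,8,'e1')
crop('side4',330,200,420,275,8,'e2')
```

```text
[ 520.88335416 -101.46071423  119.28740429] [-179.09347213   -0.68300679  104.44425428] [-0.76652492  0.25100141 -1.54010163]
[-30.17086196   0.6847354   -0.11259571]
```

View pics/e1.png

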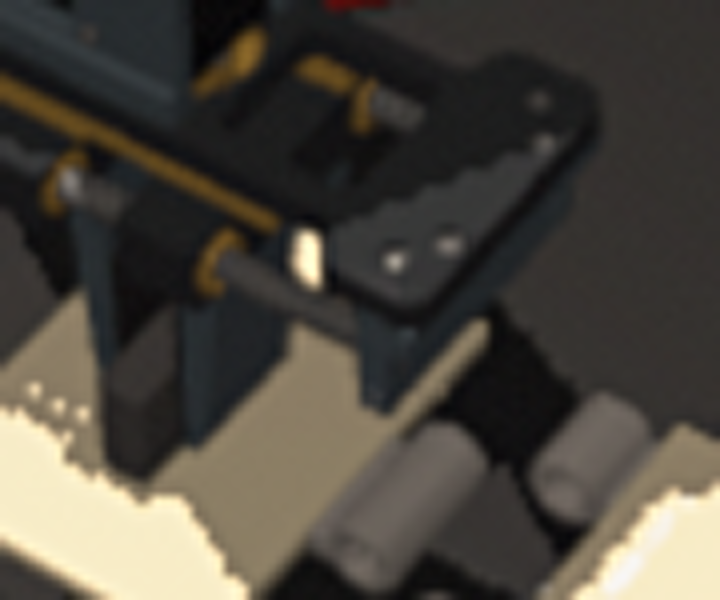

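View pics/e2.png

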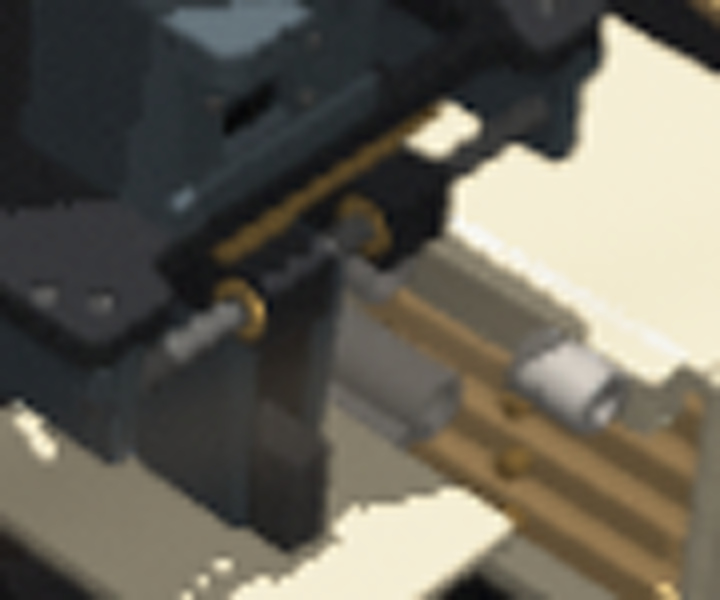

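View pics/wrist4.png

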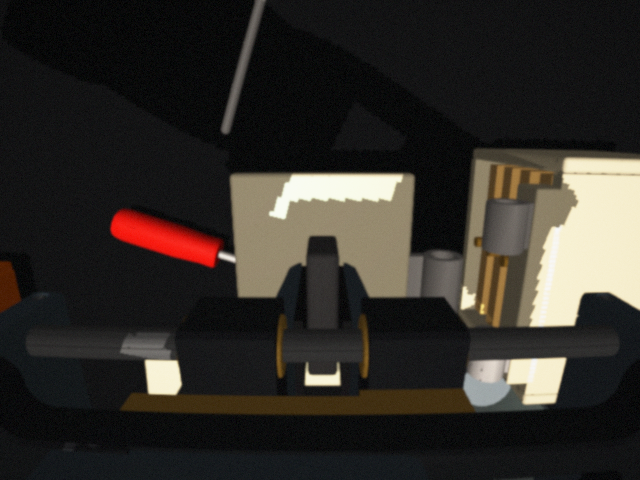

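Run:
```python
from m2 import *
crop('wrist4',400,180,580,300,4,'e3')
S,D,W=load('scene4'),load('side4'),load('wrist4')
u=lambda X,s,o:((X[0]+.5)/s-.5+o[0],(X[1]+.5)/s-.5+o[1])
x,e=tri([(S,u((355,550),8,(260,220))),(D,u((442,405),8,(330,200)))]); print(x,e,'rel',rel(x))
c,s=np.cos(np.radians(cyaw)),np.sin(np.radians(cyaw))
P=lambda a,b,z=0: hinge+[c*a-s*b,s*a+c*b,z]
print('pred cab +y knuckle -y end, scene', proj(S,P(0,23.5)), 'obs',u((562,485),8,(260,220)))
print('pred cab -y knuckle, side', proj(D,P(0,-48.5)), 'obs',u((605,400),8,(330,200)))
print('wrist pred flap +y end at nominal rel(-30.2,.7)',proj(W,P(-30.2,20.7)),'cab +y kn ends',proj(W,[P(0,23.5),P(0,23.5,10),P(0,48.5),P(0,48.5,10)]))
```

```text
[ 584.99585085 -106.28206511  117.5356388 ] [np.float64(1.2141446582625761), np.float64(1.2141446582624629)] rel [-30.41581849 -19.97518216   2.5356388 ]
pred cab +y knuckle -y end, scene [[330.08842114 281.57292641]] obs (329.8125, 280.1875)
pred cab -y knuckle, side [[404.67148865 250.08418296]] obs (405.1875, 249.5625)
wrist pred flap +y end at nominal rel(-30.2,.7) [[441.84790662 253.74489314]] cab +y kn ends [[501.05797718 248.27891202]
 [510.27334735 254.35803261]
 [507.16143061 199.30288701]
 [517.10098667 202.89844517]]
```

View pics/e3.png

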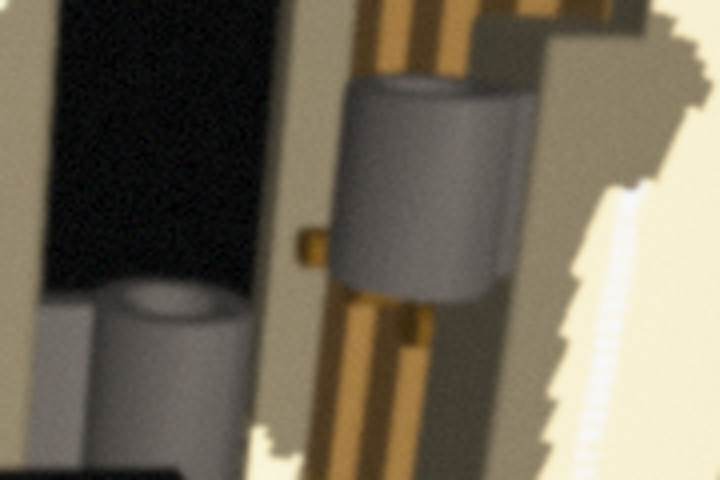

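>>> drive_tool(moves=[{"claw":1,"dx":0,"dy":0.3,"dz":0,"yaw":0},{"claw":1,"dx":0,"dy":0.4,"dz":0,"yaw":0},{"claw":1,"dx":0,"dy":0.3,"dz":0,"yaw":0},{"claw":1,"dx":0,"dy":0.2,"dz":0,"yaw":0},{"claw":1,"dx":0,"dy":0,"dz":0,"yaw":0}])

```text
time_s: 10.1
ee_pos: [545.7, -95.2, 119.0]
ee_rot: [-179.1, -0.7, 104.4]
force: [0.3, -0.1, -2.5]
gripper_width: 13.6
```

Run:
```python
from m2 import *
for n in ['scene','side','wrist']: grab(n,n+'5')
s=telemetry.state(); print(s['ee_pos'],s['ee_rot'],s['force'])
y=np.radians(s['ee_rot'][2]-90); b=s['ee_pos']+[61*np.cos(y),61*np.sin(y),-4.4]; print(rel(b))
crop('scene5',270,220,360,295,8,'f1')
crop('side5',340,200,430,275,8,'f2')
crop('wrist5',400,180,580,300,4,'f3')
```

```text
[545.18107763 -95.28563898 119.00951646] [-179.08918104   -0.68156874  104.41595054] [ 0.70521163 -0.0752309  -1.12071364]
[-5.10205238  0.41805921 -0.39048354]
```

View pics/f1.png

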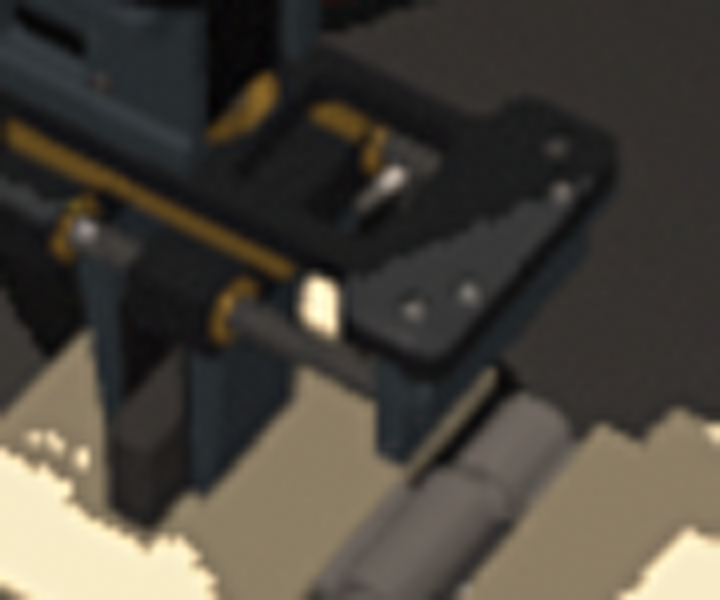

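View pics/f2.png

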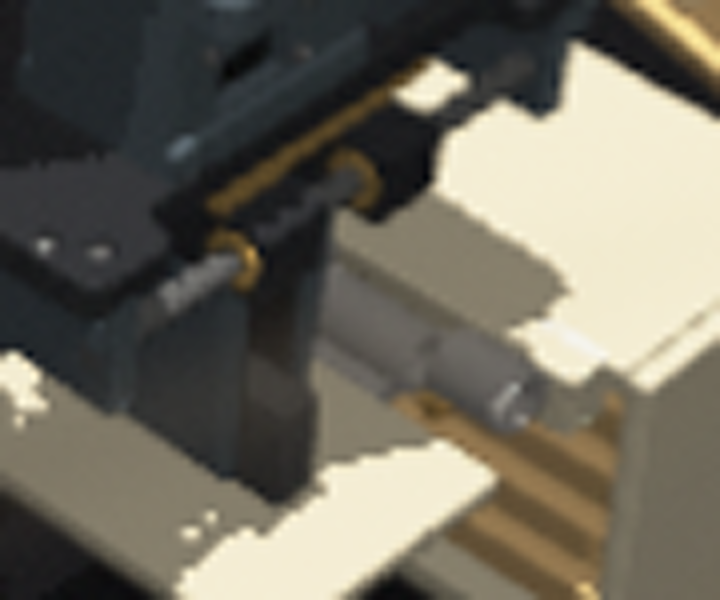

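View pics/f3.png

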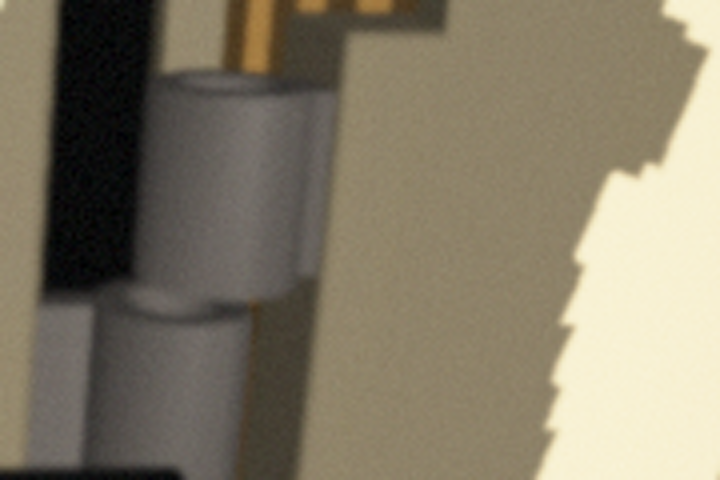

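>>> drive_tool(moves=[{"claw":1,"dx":0,"dy":0.13,"dz":0,"yaw":0},{"claw":1,"dx":0,"dy":0.1,"dz":0,"yaw":0},{"claw":1,"dx":0,"dy":0,"dz":0,"yaw":0}])

```text
time_s: 10.62
ee_pos: [549.7, -94.2, 119.0]
ee_rot: [-179.1, -0.7, 104.4]
force: [0.2, 1.3, -1.6]
gripper_width: 13.7
```

Run:
```python
from m2 import *
for n in ['scene','side','wrist']: grab(n,n+'6')
s=telemetry.state(); print(s['ee_pos'],s['ee_rot'],s['force'])
y=np.radians(s['ee_rot'][2]-90); b=s['ee_pos']+[61*np.cos(y),61*np.sin(y),-4.4]; print(rel(b))
crop('scene6',290,245,360,305,10,'g1')
crop('side6',370,215,420,260,14,'g2')
crop('wrist6',400,180,500,300,5,'g3')
```

```text
[549.4708865  -94.17281879 118.99897259] [-179.07758527   -0.68767754  104.3941718 ] [-0.01565941  0.45408989 -2.22618844]
[-0.67045946  0.37496013 -0.40102741]
```

View pics/g1.png

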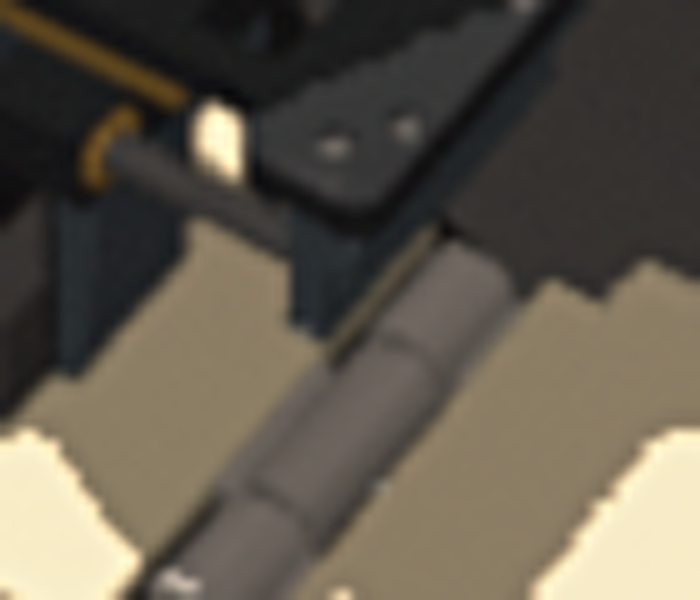

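View pics/g2.png

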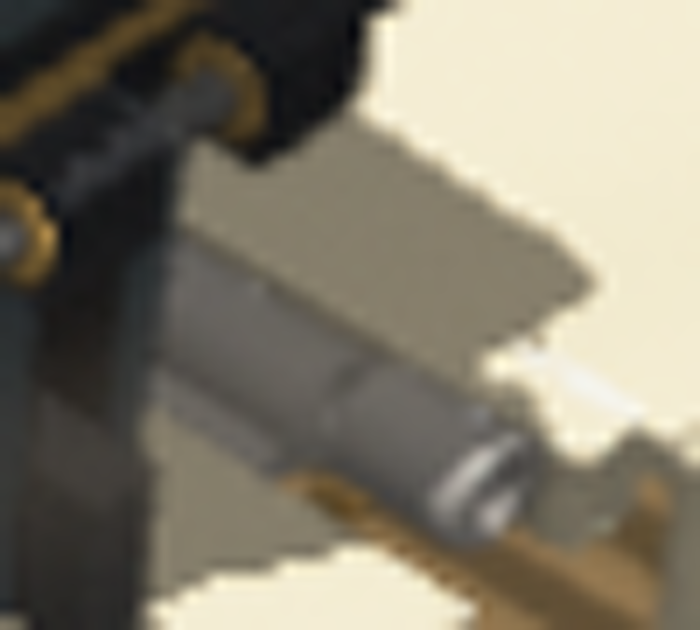

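View pics/g3.png

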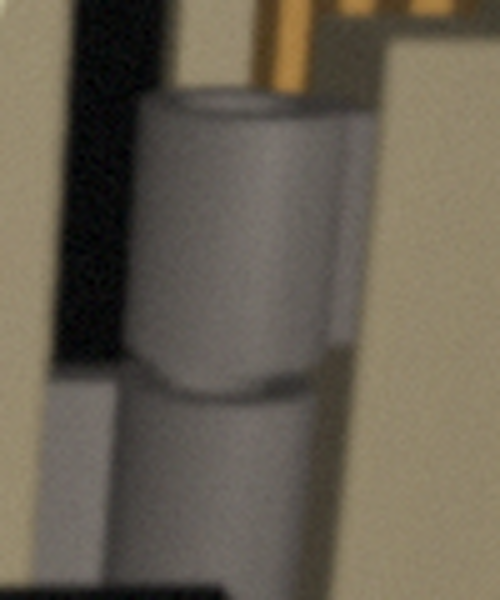

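Run:
```python
from m2 import *
c,s=np.cos(np.radians(cyaw)),np.sin(np.radians(cyaw))
P=lambda a,b,z=0: hinge+[c*a-s*b,s*a+c*b,z]
def ov(tag,x0,y0,x1,y1,k,out):
    f=load(tag); im=cv2.resize(f['color'][y0:y1,x0:x1],None,fx=k,fy=k,interpolation=cv2.INTER_CUBIC)
    im=np.clip(im.astype(float)*1.8,0,255).astype(np.uint8)
    o=np.array(f['pose'])[:3,3]; d=o-hinge; ax=np.array([-s,c,0]); d-=ax*(d@ax); d/=np.linalg.norm(d); n=np.cross(ax,d)
    for sg in (1,-1):
        q=proj(f,[hinge+ax*t+n*10*sg for t in (-48.5,48.5)]); q=((q-[x0,y0]+.5)*k-.5).round().astype(int)
        cv2.line(im,tuple(map(int,q[0])),tuple(map(int,q[1])),(0,255,0),1)
    cv2.imwrite(f'pics/{out}.png',im)
ov('scene6',290,245,360,305,11,'o1'); ov('side6',370,215,420,260,13,'o2'); ov('wrist6',400,180,500,300,5,'o3')
```

```text
(no output)
```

View pics/o1.png

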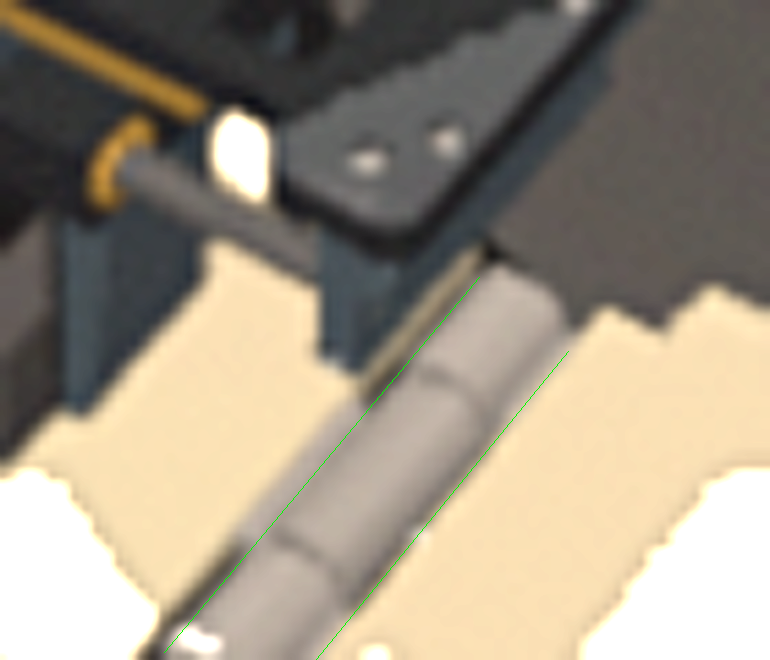

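View pics/o2.png

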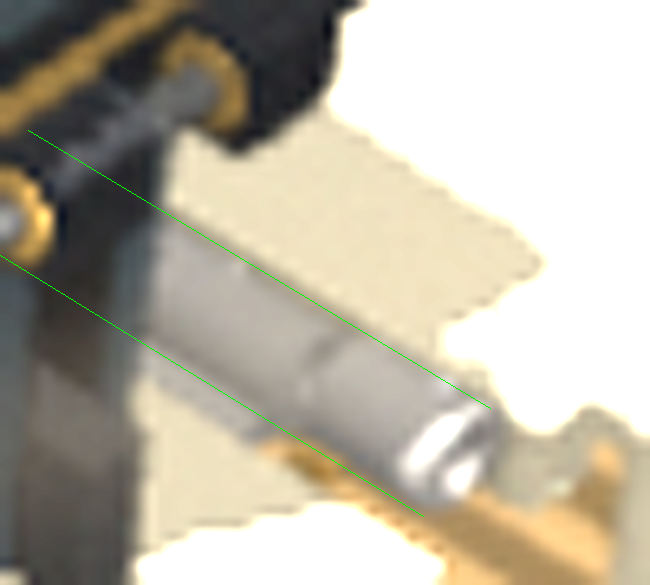

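View pics/o3.png

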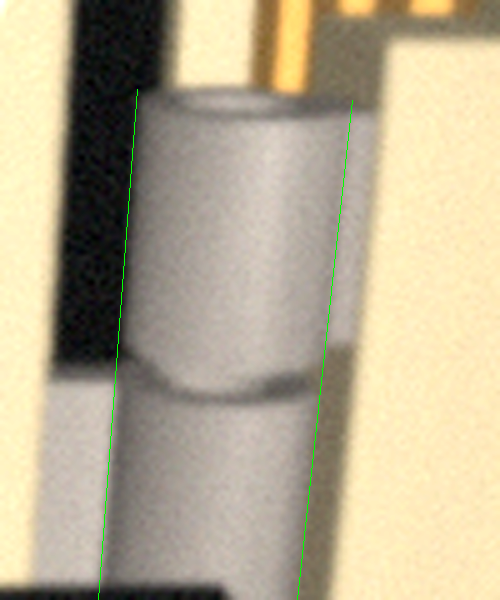

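>>> drive_tool(moves=[{"claw":1,"dx":0,"dy":0,"dz":0,"yaw":0},{"claw":1,"dx":0,"dy":0,"dz":0,"yaw":0},{"claw":1,"dx":0,"dy":0,"dz":0,"yaw":0},{"claw":1,"dx":0,"dy":0,"dz":0,"yaw":0}])

```text
time_s: 11.28
ee_pos: [549.3, -94.2, 119.0]
ee_rot: [-179.1, -0.7, 104.4]
force: [0.4, -0.0, -1.9]
gripper_width: 13.8
```

Run:
```python
from m2 import *
s=telemetry.state(); print(s['ee_pos'],s['ee_rot'],s['force'],s['qvel'].round(2),s['gripper_width'])
y=np.radians(s['ee_rot'][2]-90); b=s['ee_pos']+[61*np.cos(y),61*np.sin(y),-4.4]; r=rel(b); print(r)
if np.abs(r).max()<1.5: print(job.job_done())
```

```text
[549.3004387  -94.20957833 118.9776371 ] [-179.06591043   -0.6906695   104.38883657] [ 0.41886895 -0.04941067 -1.88591463] [ 0.02  0.1   0.1   0.05 -0.09 -0.03] 13.751320809777814
[-0.84468294  0.37728029 -0.4223629 ]
the job is handed in; nothing more can be done
None
```

I picked up the single-knuckle cream flap, the one on the robot's left, by its ridge handle at 45 N. I carried it to the cream cabinet and slid it in level from the front. The job was handed in at about 11.3 s, with the gripper still holding the flap still in the air.

**Position:** the last check, worked out from the arm's pose, put the flap's bore -0.8 mm in depth, +0.4 mm along the axis and -0.4 mm in height from the cabinet's hinge point. The tool was tilted about 1° and the axes agreed to about 0.4°.

**Pictures:** overlays in the scene, side and wrist views, taken just before the final settling rows, showed the visible knuckles lying along the fitted hinge axis. Gaps were visible between them.

**Contact:** the wrist force stayed near -1.9 N vertical, the same as when the flap hung free, so I saw no sign of it leaning on the cabinet.

**Disagreements:** on the way in, one two-view measurement put the bore about 2.5 mm high, with a ray mismatch of 1.2 mm. The other measurements gave between -0.4 and +1.5 mm, so I kept the height. I took no separate picture at the end to confirm that nothing else on the bench had moved.

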